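Set the odd leg of a bed tray

TASK

This bed tray lies upside down so that its telescopic legs can be set before it goes on sale. One of its four legs stands one hole too long: press that leg's spring button in flush and push the leg in until the button pops out through the next hole, so that all four legs are the same length. Leave the other three legs as they are set and do not knock the kitchenware about.

Things in the scene. Friction and masses are not known exactly. Their poses are not given: they have to be found in the camera images.
- tray: bamboo bed tray, 500 x 300 x 40 mm, upside down on its rim, fixed. Origin: centre of its footprint at table height; y along its length, x across, z up. Its underside faces up at 40 mm. A telescopic leg stands near each corner, at x = +-85, y = +-200 mm; each leans outwards along the tray's length (to +y or -y), 22 degrees from upright; tops below 335 mm
- leg_long: the leg that is one hole too long, at the tray's -y end, on either side. Origin: on the tray's underside below the leg's pivot, which is 20 mm up; axes as the tray's. A fixed aluminium inner tube, 23 mm, carries the button 150 mm along the leg from the pivot; a white outer tube, 28 mm across and 150 mm long, slides on it, with a rubber foot (33 mm across) on its free upper end
- button_long (a point): tip of the long leg's brass button: a pin 10 mm across, round-ended, 6 mm out of the white tube's side. Axes: x out of the button (level, square to the leg), z along the leg from tray to foot; the leg's middle line is 20 mm back along -x. Moves with the button. Squeezing across the tube, one finger on the button, one on the bare side behind, presses it flush
- pin_long (a joint): how far that button is pressed in, m: 0 fully out (6 mm proud), 0.006 flush, about 0.008 when hidden under the tube's wall between holes, stop at 0.009. Spring: 4 N at the start, 8 N flush, 10 N under the wall. Its round end lets the hole's edge ride over it once it is about flush; it need not be pushed deeper
- tube_long (a joint): how far that leg's white tube is drawn out, m, from its shortest setting. Three holes, 30 mm apart, on the button's side: the button sits in one at 0, 0.030 and 0.060. Starts at 0.060, belongs at 0.030. The tube stays where it is left (3 N friction); with the button flush it starts to slide at 10 to 20 N along the leg; the button then pops out and stops it at the next hole
- foot_long (a point): centre of the top of that leg's rubber foot, on the leg's middle line, 12 mm beyond the white tube's end; moves with the tube, axes as for its button. The holes are 25, 55 and 85 mm from the tube's lower edge; at the start the button is in the one at 25 mm
- button_mate (a point): tip of the button of the other leg at the tray's -y end, which is rightly set; built and directed like button_long
- tube_mate (a joint): that leg's white tube, as tube_long; rightly set at 0.030
- tube_far (a joint): white tube of the leg at the tray's x = +85, y = +200 mm (it leans to +y), as tube_long; rightly set at 0.030
- tube_near (a joint): white tube of the leg at the tray's x = -85, y = +200 mm (it leans to +y), as tube_long; rightly set at 0.030
- coffee_press: bystander: glass and steel coffee press, 98 mm across, 207 mm tall, handle reaching 86 mm from the middle; origin under its centre
- grinder: bystander: silver coffee grinder, 92 mm across, 180 mm tall; origin under its centre
- bowl: bystander: pink glass bowl, 156 mm across, 75 mm tall; origin under its centre

How it is judged (in metres and radians):
On the way:
1. the long leg's button is pressed in flush with the tube (value of joint pin_long above 0.0055 m), for 0.05 s.
At the end, for the whole second after the job is handed in: All four legs drawn out to 30 mm, each within 2.5 mm; the worked leg's button is fully out again (within 1.5 mm) through the hole; the kitchenware stands within 30 mm of where it was (value of joint tube_long between 0.0275 and 0.0325 m and value of joint pin_long below 0.0015 m and value of joint tube_mate between 0.0275 and 0.0325 m and value of joint tube_far between 0.0275 and 0.0325 m and value of joint tube_near between 0.0275 and 0.0325 m and distance of each of coffee_press, grinder, bowl from where it was at the start of the episode below 0.03 m); the robot touches nothing.
It fails at once if another leg's setting is changed by more than 10 mm (value of joint any of tube_mate, tube_far, tube_near below 0.02 m or value of joint any of tube_mate, tube_far, tube_near above 0.04 m).
It fails at once if a piece of kitchenware is knocked over or pushed more than 40 mm (distance of any of coffee_press, grinder, bowl from where it was at the start of the episode above 0.04 m or angle between any of coffee_press, grinder, bowl's own z axis and vertical above 0.5 rad).
It also fails if it takes over 37 s, if anything falls off the work surface, if the arm or the gripper's body presses on something with over 40 N, if the wrist force passes 120 N, or if a joint passes its speed limit or range.

ROBOT

A 6-joint arm with a two-finger parallel gripper is mounted at the origin on the work surface. World frame = base frame: x ahead of the robot, y to its left, z up, the work surface at z = 0. Lengths are in mm, angles in rad, forces in N, time in s.
With the tool pointing down it reaches from about 350 to 875 mm from the base axis. Payload 4.2 kg.
Tool frame: the origin (TCP) lies at the very end of the fingers, on their centre line; the grasp point (between the pads) lies 19 mm behind it; z points along the fingers, y is the line along which they close (so a half turn about z gives the same grasp; the last joint's range is limited). The gripper opens to 85 mm and grips with 20 to 120 N. Pads are 22 mm wide; open, the fingers measure 114 mm over their backs; the gripper's body (76 mm by 85 mm) begins 54 mm behind the grasp point. The pads swing forward as they close: fully open they stand 13 mm farther back than shut.
Start: joints at [-1.081, 0.385, 0.008, 0, -1.194, -0.259], TCP at [142.99, -608.402, 231.312] pointing down, gripper open.
Joint ranges: [-3.14, 3.14], [-1.21, 2.06], [-1.07, 1.41], [-3.16, 2.05], [-2.99, -0.16], [-3.1, 3.1]. Speed limits (rad/s): [2.79, 2.79, 3.14, 3.14, 3.14, 3.14].

INTERFACE

Orientations are given as a unit quaternion [x, y, z, w].
In Python, from bench import arm gives the robot as it stands.
- The arm moves only by the tool servo_tool, never from a script. Its argument "rows" is a list that holds one entry, the list of rows, each a list of 7 numbers: the finger opening in mm, from 0 to 85.4, then the shift along the tool's x, y, z in mm, then the turn, a rotation vector about the tool's x, y, z in rad. A call has 1 to 10 rows; each row is the pose to reach, as a shift and turn from the pose commanded when the call began, along the tool's axes at that moment; what a row does not reach only later rows make up. A row lasts 1/8 s, in which the tool goes at most 62.5 mm and 10.7 degrees, less where a joint would pass 70% of its speed; a pose out of reach is approached as far as the arm can. A call with a gripper value outside its range is refused whole. The fingers move at their own pace and stop on an object; the grip force is fixed at half the most. Time passes only in rows, so rows that repeat a pose let the fingers close. It gives the time, the measured TCP pose, the force, the opening and the grip force at its end, in the units of the state.
- arm.read_state(): the state, without advancing time (a new reading comes with each control period).
- arm.get_image(name): name is "scene" or "top"; returns the picture (420x560x3 uint8, red, green, blue); there is no depth.
- arm.camera_params(name): a dict with "intrinsics" (3x3 intrinsics, pixels), "R" (3x3) and "t" (3): a world point X has camera coordinates R X + t. Camera axes: x right, y down, z forward; pixel columns grow to the right and rows downward; lengths in mm; the calibration is good to about 2 mm. A picture is of the moment at which its call begins. camera_params takes no time and is no camera call.
- arm.job_done(): hands the job in; it is judged then, once.
The state is a dict: "clock": time; "joints": joint angles; "joint_vel": joint speeds; "joint_efforts": joint torques, N m; "position": TCP position; "ee_rot": TCP orientation; "contact_force": force on the tool from outside, world axes, zero at the start; "wrist_torque": the same for the moment, N m; "gripper_width": finger opening in mm; "grasp_force": force on a finger pad.
Only numpy, scipy, OpenCV 4.12 (cv2) and the standard library are available. Lean on these libraries where they do the work, as an engineer would, in place of code of your own. Each camera call takes 0.05 s, during which the arm holds its last target. There are 200 camera calls.

## Working session

There is one attempt and no reset: what is moved stays moved. The work goes in short steps, Python scripts to look and compute and a tool call to move; the robot and the scene stay as the last step left them, time stands still between calls to the robot, and variables do not carry over. Pictures are saved under pics/ and viewed, at most 10 in all, crops included, and the job is handed in when it is done.

Besides the shell and the picture viewer there is one more tool, called by a JSON object that holds its "op" and its "data", one argument or row to a line. servo_tool: Moves the arm, as the interface text tells. Its arguments: {"type":"object","properties":{"rows":{"type":"array"}},"required":["rows"]}

```bash
ls; mkdir -p pics; python3 - <<'E'
from bench import arm
import cv2,numpy as np
for n in("scene","top"):
    cv2.imwrite(f"pics/{n}0.png",arm.get_image(n)[:,:,::-1]); p=arm.camera_params(n); print(n,{k:np.round(v,3).tolist() for k,v in p.items()})
s=arm.read_state(); print(s)
E
```

```text
pics
scene {'intrinsics': [[449.319, 0.0, 276.369], [0.0, 449.319, 211.319], [0.0, 0.0, 1.0]], 'R': [[-0.188, 0.982, -0.025], [0.574, 0.089, -0.814], [-0.797, -0.168, -0.58]], 't': [36.653, -188.065, 1872.997]}
top {'intrinsics': [[438.195, 0.0, 282.478], [0.0, 438.195, 215.433], [0.0, 0.0, 1.0]], 'R': [[-0.015, -1.0, -0.01], [-0.994, 0.016, -0.105], [0.105, 0.008, -0.994]], 't': [113.851, 569.23, 1486.917]}
{'clock': 0.1, 'joints': array([-1.08140117e+00,  3.85477820e-01,  6.76860664e-03, -3.94548578e-04,
       -1.19397404e+00, -2.58609257e-01]), 'joint_vel': array([ 0.00036166, -0.00014773,  0.00405923,  0.00366422,  0.00054106,
        0.00058247]), 'joint_efforts': array([-1.43942882e-03, -3.93317235e+01,  1.88929152e+01,  4.19794008e+00,
       -2.58321241e-03,  2.74070132e-06]), 'position': array([ 142.86326024, -607.93267169,  230.34046357]), 'ee_rot': array([-1.15064701e-01,  9.93357534e-01,  9.45236117e-04, -1.73999701e-04]), 'contact_force': array([-1.22746126,  0.03529915, -0.33575662]), 'wrist_torque': array([ 0.02202499, -0.04200404, -0.08670008]), 'grasp_force': 0.0, 'gripper_width': 85.22059571418279}
```

View pics/scene0.png

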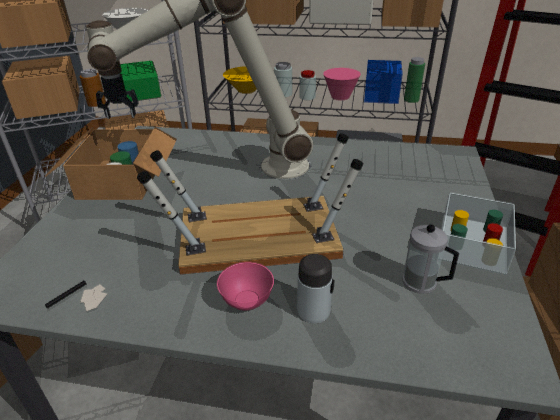

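View pics/top0.png

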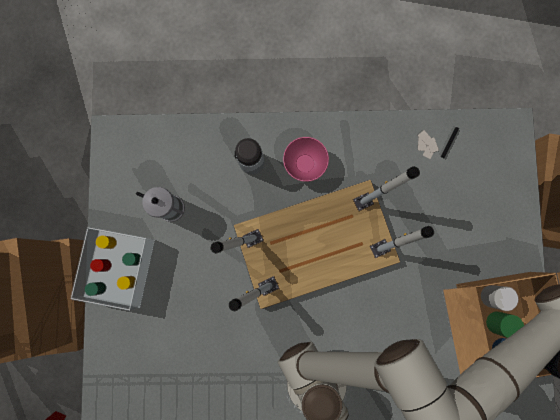

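The pictures show the tray with four legs. The -y legs have feet at about (413,173) and (428,232) in top, and (145,177) and (157,156) in scene. Next I'll enlarge these and triangulate.

```bash
cat > h.py <<'E'
import numpy as np,cv2
from bench import arm
P={n:arm.camera_params(n) for n in("scene","top")}
def ray(n,u,v):
    p=P[n];R=np.array(p["R"]);t=np.array(p["t"]);K=np.array(p["intrinsics"])
    d=R.T@np.linalg.solve(K,[u,v,1.]);return -R.T@t,d/np.linalg.norm(d)
def plane(n,u,v,z):
    c,d=ray(n,u,v);return c+d*(z-c[2])/d[2]
def tri(a,b):
    c1,d1=ray("scene",*a);c2,d2=ray("top",*b)
    A=np.c_[d1,-d2];s=np.linalg.lstsq(A,c2-c1,rcond=None)[0]
    p,q=c1+s[0]*d1,c2+s[1]*d2;return (p+q)/2,np.linalg.norm(p-q)
def proj(n,X):
    p=P[n];x=np.array(p["intrinsics"])@(np.array(p["R"])@X+p["t"]);return x[:2]/x[2]
E
python3 - <<'E'
from h import *
for nm,a,b in [("A",(145,177),(413,173)),("B",(157,156),(428,232)),("C",(356,164),(217,247)),("D",(342,139),(235,305))]:
    print(nm,*tri(a,b))
s=cv2.imread("pics/scene0.png");t=cv2.imread("pics/top0.png")
# tray mask in top
h=cv2.cvtColor(t,cv2.COLOR_BGR2HSV);m=cv2.inRange(h,(8,70,60),(25,255,255));m[:, :220]=0;m[:,415:]=0;m[320:]=0;m[:170]=0
m=cv2.morphologyEx(m,cv2.MORPH_CLOSE,np.ones((9,9)))
c=max(cv2.findContours(m,0,2)[0],key=cv2.contourArea);box=cv2.boxPoints(cv2.minAreaRect(c))
W=np.array([plane("top",*p,40) for p in box]);print(box,W.round(),np.linalg.norm(W-np.roll(W,1,0),axis=1),W.mean(0))
big=np.vstack([np.hstack([cv2.resize(s[140:260,120:220],(400,480),interpolation=2)]) ]); 
big2=cv2.resize(t[155:275,345:445],(400,480),interpolation=2)
cv2.imwrite("pics/c1.png",np.hstack([big,big2]))
E
```

```text
A [ 654.85345588 -266.54647712  315.78322672] 3.5484409255764295
B [ 488.76741345 -309.0397856   287.35340932] 4.853947625482198
C [455.91383201 290.96666367 289.74774939] 0.047742330279852245
D [292.0709881  240.09846777 285.07964525] 1.27555374510332
[[224.50002 227.50002]
 [372.09998 178.3    ]
 [400.      262.     ]
 [252.40002 311.2    ]] [[ 531.  305.   40.]
 [ 694. -208.   40.]
 [ 405. -292.   40.]
 [ 247.  211.   40.]] [299.05772719 537.63297287 301.68576136 526.61023698] [469.45955646   4.20917869  40.        ]
```

View pics/c1.png

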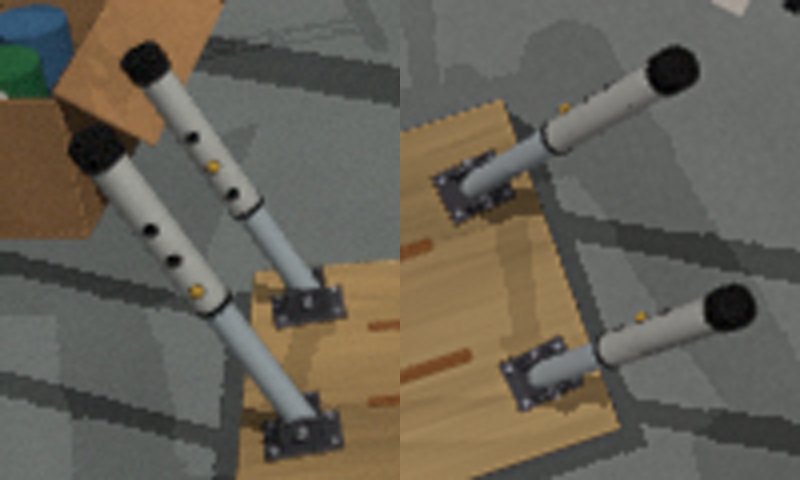

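The crop shows the front leg (A, tray +x side) with its button at the lowest hole, so A is the long one. Its button is at scene ≈(169,213) and top ≈(386,182). The mate's button is in the middle hole, at scene ≈(173,182) and top ≈(405,234). All buttons face tray +x.

```bash
python3 - <<'E'
from h import *
from scipy.optimize import least_squares
def cen(f,u,v,r=4):
    im=cv2.imread(f);h=cv2.cvtColor(im,cv2.COLOR_BGR2HSV).astype(float)
    u0,v0=int(round(u)),int(round(v));sub=h[v0-r:v0+r+1,u0-r:u0+r+1]
    w=np.clip(sub[...,1]-90,0,None)*((sub[...,0]>12)&(sub[...,0]<35));yy,xx=np.mgrid[v0-r:v0+r+1,u0-r:u0+r+1]
    return np.array([(w*xx).sum(),(w*yy).sum()])/w.sum()
A=cen("pics/scene0.png",169,212.8),cen("pics/top0.png",386.2,181.8,3)
B=cen("pics/scene0.png",173.2,181.8),cen("pics/top0.png",405.2,234.2,3)
for p in(A,B):print(p,tri(*p))
a,b=tri(*A)[0],tri(*B)[0];d=a-b;print("dist(170)",np.linalg.norm(d),"yaw",np.degrees(np.arctan2(d[1],d[0])))
# tray underside edges: corner clicks check
s22,c22=np.sin(np.radians(22)),np.cos(np.radians(22))
def T(p,X):c,s=np.cos(p[2]),np.sin(p[2]);return np.array([p[0]+c*X[0]-s*X[1],p[1]+s*X[0]+c*X[1],X[2]])
obs=[]
for sx,L,pix in((85,287,((145,177),(413,173))),(-85,257,((157,156),(428,232)))):
    l=L-10;obs+=[("scene",(sx,-200-l*s22,60+l*c22),pix[0]),("top",(sx,-200-l*s22,60+l*c22),pix[1])]
l=247
for sx,pix in((85,((356,164),(217,247))),(-85,((342,139),(235,305)))):
    obs+=[("scene",(sx,200+l*s22,60+l*c22),pix[0]),("top",(sx,200+l*s22,60+l*c22),pix[1])]
by=-200-150*s22;bz=60+150*c22
for sx,p in((104,A),(-66,B)):
    obs+=[("scene",(sx,by,bz),p[0]),("top",(sx,by,bz),p[1])]
f=lambda p:np.concatenate([proj(n,T(p,np.array(X)))-np.array(q) for n,X,q in obs])
r=least_squares(f,[470,4,.3],x_scale=[1,1,.01],loss="soft_l1");print(r.x,np.degrees(r.x[2]));print(f(r.x).reshape(-1,2).round(1).tolist())
print("button_long",T(r.x,np.array((105,by,bz))),"tri",a)
E
```

```text
(array([168.67832168, 212.43881119]), array([385.52830189, 181.61132075])) (array([ 652.95568393, -216.73133401,  201.71310661]), np.float64(1.237937200453837))
(array([172.82352941, 181.2710084 ]), array([404.59927798, 233.65703971])) (array([ 491.14001847, -268.27286766,  201.64005663]), np.float64(0.9935007631118898))
dist(170) 169.82592444476248 yaw 17.66772010973328
[ 4.71195424e+02 -8.16555077e+00  3.36068264e-01] 19.255293139196496
[[-0.4, -1.1], [-0.3, 1.3], [-1.8, -0.9], [0.5, 0.7], [1.8, 0.2], [-1.7, 0.4], [0.2, -0.8], [0.1, -0.8], [0.6, 1.0], [-0.3, -0.2], [-1.0, 1.0], [1.1, -0.7]]
button_long [ 654.80768943 -215.39817116  199.07757819] tri [ 652.95568393 -216.73133401  201.71310661]
```

```bash
cat >> h.py <<'E'
from scipy.spatial.transform import Rotation as Rn
yaw=np.radians(19.0);TX=np.array([np.cos(yaw),np.sin(yaw),0]);TY=np.array([-np.sin(yaw),np.cos(yaw),0]);Z=np.array([0,0,1.])
LEG=-np.sin(np.radians(22))*TY+np.cos(np.radians(22))*Z
BTN=np.array([654.,-216.,200.]);C=BTN-20*TX
def orient(down=45):
    a=np.radians(down);z=-np.cos(a)*TY-np.sin(a)*Z;y=-TX;return Rn.from_matrix(np.c_[np.cross(y,z),y,z])
def go(pos,rot=None):
    s=arm.read_state();R0=Rn.from_quat(s["ee_rot"]);rot=rot or R0
    return np.r_[R0.inv().apply(pos-s["position"]).round(1),(R0.inv()*rot).as_rotvec().round(3)].tolist()
E
python3 - <<'E'
from h import *
R=orient();z=R.apply([0,0,1]);print(z)
print("up",go(arm.read_state()["position"]+[0,0,290]))
pre=C-151*z;print(pre,go(pre,R), "pre high",go(pre+[0,0,150],R))
E
```

```text
[ 0.23021145 -0.6685826  -0.70710678]
up [0.0, 0.6, -290.0, 0.0, 0.0, 0.0]
[ 600.32769958 -121.55539101  306.77312396] [-556.5, 369.1, -75.8, 0.654, 0.592, -1.576] pre high [-556.5, 369.4, -225.8, 0.654, 0.592, -1.576]
```

{"op": "servo_tool", "data": {
  "rows": [
    [[85,0,0,-62,0,0,0],[85,0,0,-124,0,0,0],[85,0,0,-186,0,0,0],[85,0,0,-240,0,0,0],[85,-100,66,-270,0.06,0.06,-0.16],[85,-150,100,-280,0.13,0.12,-0.32],[85,-200,133,-280,0.2,0.18,-0.48],[85,-250,166,-280,0.26,0.24,-0.63],[85,-300,200,-280,0.33,0.3,-0.79],[85,-300,200,-280,0.33,0.3,-0.79]]
  ]
}}

```text
clock: 1.35
position: [389.2, -342.3, 510.5]
ee_rot: [-0.484, 0.848, -0.175, -0.126]
contact_force: [1.3, -0.2, 1.0]
gripper_width: 85.2
grasp_force: 0.0
```

```bash
python3 - <<'E'
from h import *
R=orient();z=R.apply([0,0,1]);s=arm.read_state();print(s["clock"],s["position"],s["joints"].round(2))
pre=C-151*z;print("pre high",go(pre+[0,0,150],R),"pre",go(pre,R))
E
```

```text
1.35 [ 389.22865695 -342.31739369  510.48619077] [-0.17  0.02 -0.01  0.43 -1.52 -0.38]
pre high [-297.5, -69.6, -53.1, 0.326, 0.29, -0.781] pre [-355.0, -43.5, 82.9, 0.326, 0.29, -0.781]
```

{"op": "servo_tool", "data": {
  "rows": [
    [[85,-50,-12,-9,0.055,0.05,-0.13],[85,-100,-23,-18,0.11,0.1,-0.26],[85,-150,-35,-27,0.163,0.145,-0.39],[85,-200,-47,-36,0.22,0.195,-0.52],[85,-250,-58,-45,0.27,0.24,-0.65],[85,-297,-70,-53,0.326,0.29,-0.781],[85,-297,-70,-53,0.326,0.29,-0.781],[85,-297,-70,-53,0.326,0.29,-0.781]]
  ]
}}

```text
clock: 2.35
position: [601.1, -125.9, 458.0]
ee_rot: [0.751, -0.538, 0.311, 0.222]
contact_force: [0.1, 0.1, 0.5]
gripper_width: 85.1
grasp_force: 0.0
```

```bash
python3 - <<'E'
from h import *
R=orient();z=R.apply([0,0,1]);s=arm.read_state();print(s["clock"],s["position"],s["joints"].round(2),go(s["position"],R))
pre=C-151*z;print("pre",go(pre,R))
E
```

```text
2.35 [ 601.12133003 -125.86653779  458.0295625 ] [ 0.34  0.16 -0.22  0.82 -1.31 -0.29] [0.0, 0.0, 0.0, 0.002, -0.0, -0.004]
pre [-110.0, -0.4, 103.9, 0.002, -0.0, -0.004]
```

{"op": "servo_tool", "data": {
  "rows": [
    [[85,-37,0,35,0,0,0],[85,-74,0,70,0,0,-0.004],[85,-110,0,104,0.002,0,-0.004],[85,-110,0,144,0.002,0,-0.004],[85,-110,0,144,0.002,0,-0.004]]
  ]
}}

```text
clock: 2.98
position: [607.8, -151.2, 277.2]
ee_rot: [0.751, -0.538, 0.31, 0.224]
contact_force: [0.0, -0.3, 1.0]
gripper_width: 85.1
grasp_force: 0.0
```

```bash
python3 - <<'E'
from h import *
R=orient();z=R.apply([0,0,1]);s=arm.read_state();print(s["clock"],s["position"],s["joints"].round(2))
print("target",go(C+19*z,R))
a=arm.get_image("scene")[:,:,::-1];b=arm.get_image("top")[:,:,::-1]
cv2.imwrite("pics/s1.png",a);cv2.imwrite("pics/t1.png",b)
cv2.imwrite("pics/c2.png",np.hstack([cv2.resize(a[130:280,120:220],(400,600),interpolation=2),cv2.resize(b[145:295,345:445],(400,600),interpolation=2)]))
E
```

```text
2.975 [ 607.77235694 -151.24092272  277.2083767 ] [ 0.25  0.27 -0.56  1.01 -0.98 -0.61]
target [-0.7, -3.3, 127.5, 0.005, -0.0, -0.001]
```

View pics/c2.png

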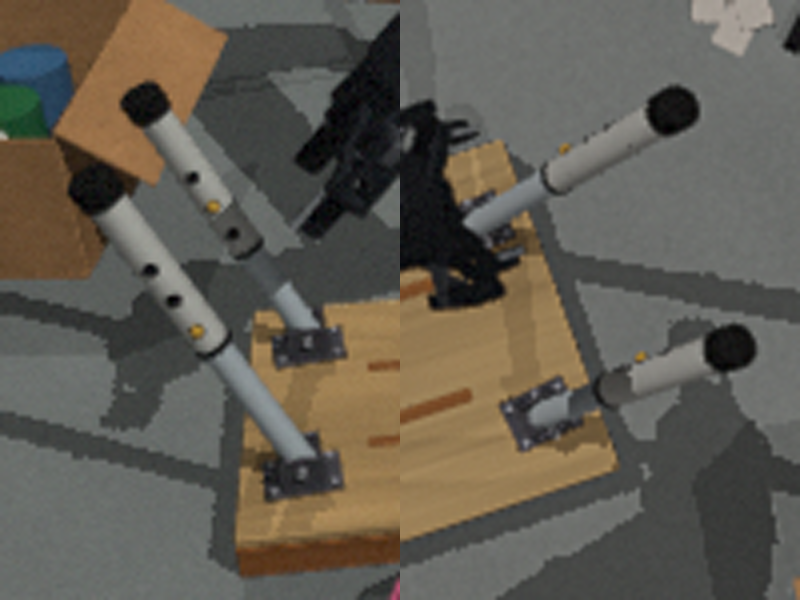

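The crop shows the fingers straddling the leg line. The tips are at about (485,132) and (520,260) in the right half, with the tube between them. Advancing now.

{"op": "servo_tool", "data": {
  "rows": [
    [[85,0,-3,40,0.005,0,0],[85,0,-3,70,0.005,0,0],[85,0,-3,95,0.005,0,0],[85,0,-3,112,0.005,0,0],[85,-1,-3,129,0.005,0,0],[85,-1,-3,129,0.005,0,0],[85,-1,-3,129,0.005,0,0]]
  ]
}}

```text
clock: 3.95
position: [642.7, -232.6, 188.7]
ee_rot: [0.752, -0.536, 0.315, 0.219]
contact_force: [0.6, 0.3, 0.7]
gripper_width: 84.7
grasp_force: 0.0
```

```bash
python3 - <<'E'
from h import *
R=orient();z=R.apply([0,0,1]);s=arm.read_state();print(s["clock"],s["position"],s["joints"].round(2))
print("target",go(C+21*z,R))
a=arm.get_image("scene")[:,:,::-1];b=arm.get_image("top")[:,:,::-1]
cv2.imwrite("pics/s2.png",a);cv2.imwrite("pics/t2.png",b)
cv2.imwrite("pics/c3.png",np.hstack([cv2.resize(a[160:260,130:210],(400,500),interpolation=2),cv2.resize(b[145:245,345:425],(400,500),interpolation=2)]))
E
```

```text
3.95 [ 642.69505979 -232.64203559  188.7177472 ] [ 0.01  0.4  -0.63  1.33 -0.76 -0.8 ]
target [-0.6, 3.9, 4.5, -0.008, -0.002, -0.001]
```

View pics/c3.png

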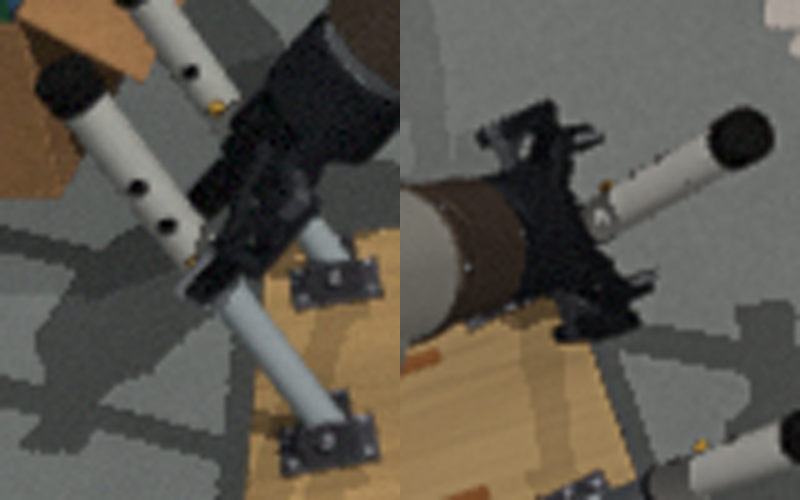

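The crop shows the fingers on either side of the tube. The tips are at about (590,135) and (645,285) around a tube centre of about (622,205), and the button lies level with the pads once parallax is allowed for. Centring, then closing in stages.

{"op": "servo_tool", "data": {
  "rows": [
    [[85,-0.6,4,4.5,-0.008,-0.002,0],[60,-0.6,4,4.5,-0.008,-0.002,0],[45,-0.6,4,4.5,-0.008,-0.002,0],[37,-0.6,4,4.5,-0.008,-0.002,0],[37,-0.6,4,4.5,-0.008,-0.002,0],[37,-0.6,4,4.5,-0.008,-0.002,0]]
  ]
}}

```text
clock: 4.8
position: [641.9, -235.2, 184.1]
ee_rot: [0.753, -0.536, 0.312, 0.22]
contact_force: [4.9, 3.0, 0.1]
gripper_width: 37.3
grasp_force: 2.9
```

```bash
python3 - <<'E'
from h import *
R=orient();z=R.apply([0,0,1]);s=arm.read_state();print(s["clock"],s["position"],s["contact_force"],s["gripper_width"])
print("target",go(C+21*z,R))
a=arm.get_image("scene")[:,:,::-1];b=arm.get_image("top")[:,:,::-1]
cv2.imwrite("pics/c4.png",np.hstack([cv2.resize(a[160:260,130:210],(400,500),interpolation=2),cv2.resize(b[145:245,345:425],(400,500),interpolation=2)]))
E
```

```text
4.8 [ 641.89808027 -235.21448522  184.07640648] [4.89274837 3.04541966 0.05522505] 37.3371719321236
target [1.2, 2.3, -0.3, -0.004, 0.002, 0.001]
```

View pics/c4.png

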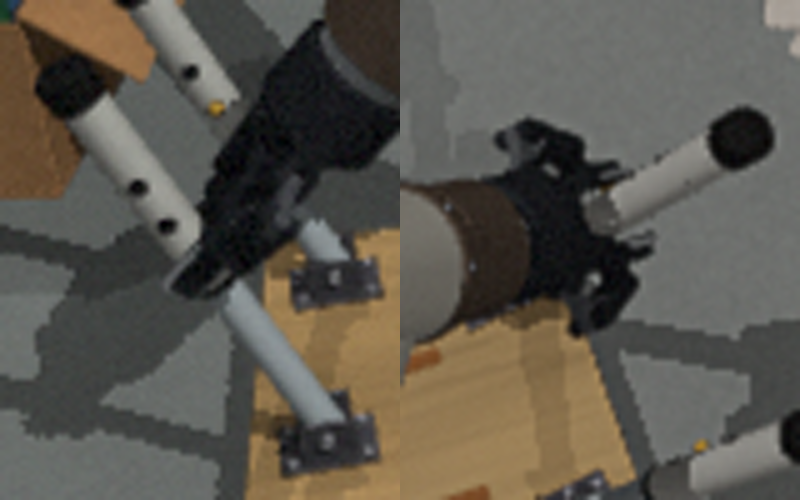

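The crop shows the pad covering the button, and the 5.7 N push along tray +x is the button spring. Closing fully.

{"op": "servo_tool", "data": {
  "rows": [
    [[32,0,0,0,0,0,0],[28,0,0,0,0,0,0],[20,0,0,0,0,0,0],[20,0,0,0,0,0,0],[20,0,0,0,0,0,0]]
  ]
}}

```text
clock: 5.52
position: [643.3, -234.3, 184.8]
ee_rot: [0.754, -0.534, 0.313, 0.22]
contact_force: [7.4, 4.5, 0.9]
gripper_width: 26.5
grasp_force: 58.6
```

```bash
python3 - <<'E'
from h import *
R=orient();z=R.apply([0,0,1]);s=arm.read_state();R0=Rn.from_quat(s["ee_rot"]);print(s["clock"],s["position"],s["contact_force"],s["gripper_width"],s["grasp_force"],"F tray",[s["contact_force"]@v for v in (TX,TY,LEG)])
for d in(10,20,30,33):print(d,R0.inv().apply(-d*LEG).round(2))
E
```

```text
5.525 [ 643.28032495 -234.2633837   184.76841809] [7.39210296 4.52788786 0.85120204] 26.477980470752687 58.57250905680303 F tray [np.float64(8.463506756343236), np.float64(1.874568758503497), np.float64(0.08699496806480522)]
10 [-9.2  -0.    3.92]
20 [-1.84e+01 -1.00e-02  7.83e+00]
30 [-2.760e+01 -1.000e-02  1.175e+01]
33 [-3.036e+01 -1.000e-02  1.292e+01]
```

{"op": "servo_tool", "data": {
  "rows": [
    [[20,-1.8,0,0.8,0,0,0],[20,-3.7,0,1.6,0,0,0],[20,-5.5,0,2.35,0,0,0],[20,-7.4,0,3.1,0,0,0],[20,-9.2,0,3.9,0,0,0],[20,-11,0,4.7,0,0,0]]
  ]
}}

```text
clock: 6.28
position: [642.6, -232.7, 180.1]
ee_rot: [0.751, -0.535, 0.317, 0.222]
contact_force: [2.9, 2.5, 11.1]
gripper_width: 26.4
grasp_force: 58.5
```

```bash
python3 - <<'E'
from h import *
s=arm.read_state();print(s["clock"],s["gripper_width"],s["grasp_force"],"F tray",[s["contact_force"]@v for v in (TX,TY,LEG)],"moved",(s["position"]-[643.28,-234.26,184.77])@LEG)
a=arm.get_image("scene")[:,:,::-1]
cv2.imwrite("pics/s5.png",a)
E
```

```text
6.275 26.435411165179996 58.53298627510412 F tray [np.float64(3.5969763513644017), np.float64(1.420314000087391), np.float64(9.72808682932506)] moved -4.999685440123328
```

{"op": "servo_tool", "data": {
  "rows": [
    [[20,-2,0,0.85,0,0,0],[20,-4,0,1.7,0,0,0],[20,-6,0,2.55,0,0,0],[20,-8,0,3.4,0,0,0],[20,-8,0,3.4,0,0,0]]
  ]
}}

```text
clock: 6.95
position: [640.2, -227.5, 166.1]
ee_rot: [0.754, -0.534, 0.313, 0.221]
contact_force: [6.3, 2.3, 1.6]
gripper_width: 26.5
grasp_force: 58.8
```

```bash
python3 - <<'E'
from h import *
s=arm.read_state();print(s["clock"],s["gripper_width"],s["grasp_force"],"F tray",[s["contact_force"]@v for v in (TX,TY,LEG)],"moved",(s["position"]-[643.28,-234.26,184.77])@LEG)
a=arm.get_image("scene")[:,:,::-1];b=cv2.imread("pics/s5.png")
cv2.imwrite("pics/c6.png",np.hstack([cv2.resize(x[160:260,130:210],(400,500),interpolation=2) for x in(b,a)]))
E
```

```text
6.95 26.520733617336127 58.75028714819564 F tray [np.float64(6.669768587110786), np.float64(0.14449205502791587), np.float64(1.3887863117263464)] moved -20.04590397883469
```

View pics/c6.png

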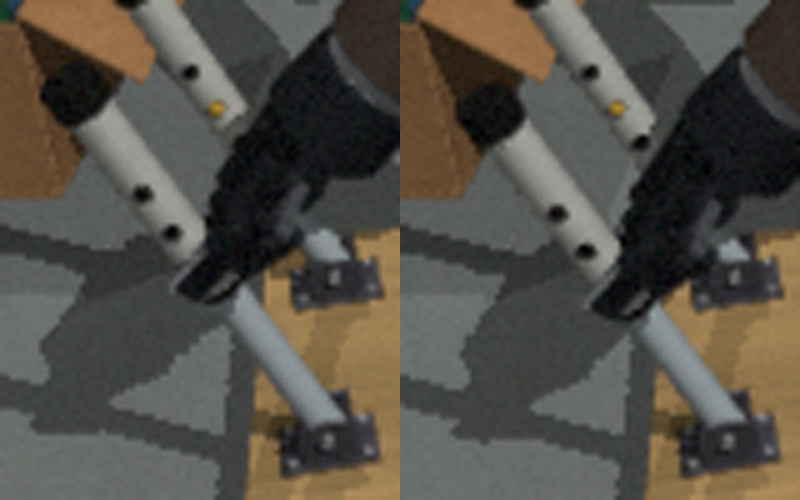

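The crop shows the tube travelling with the fingers: the foot has dropped and the holes moved down, with the button hidden. About 10 mm remain.

{"op": "servo_tool", "data": {
  "rows": [
    [[20,-1.8,0,0.8,0,0,0],[20,-3.7,0,1.6,0,0,0],[20,-5.5,0,2.35,0,0,0],[20,-7.4,0,3.1,0,0,0],[20,-9.2,0,3.9,0,0,0],[20,-10.2,0,4.3,0,0,0],[20,-10.2,0,4.3,0,0,0]]
  ]
}}

```text
clock: 7.88
position: [638.4, -223.8, 156.1]
ee_rot: [0.753, -0.534, 0.313, 0.221]
contact_force: [3.7, 4.3, 4.5]
gripper_width: 26.5
grasp_force: 59.6
```

```bash
python3 - <<'E'
from h import *
s=arm.read_state();print(s["clock"],s["gripper_width"],s["grasp_force"],"F tray",[s["contact_force"]@v for v in (TX,TY,LEG)],"moved",(s["position"]-[643.28,-234.26,184.77])@LEG)
a=arm.get_image("scene")[:,:,::-1];b=arm.get_image("top")[:,:,::-1]
cv2.imwrite("pics/c7.png",np.hstack([cv2.resize(a[160:260,130:210],(400,500),interpolation=2),cv2.resize(b[145:245,345:425],(400,500),interpolation=2)]))
E
```

```text
7.875 26.486225445893826 59.613021648729045 F tray [np.float64(4.904806622895409), np.float64(2.8932775173662204), np.float64(3.1219469139588965)] moved -30.882374116412198
```

View pics/c7.png

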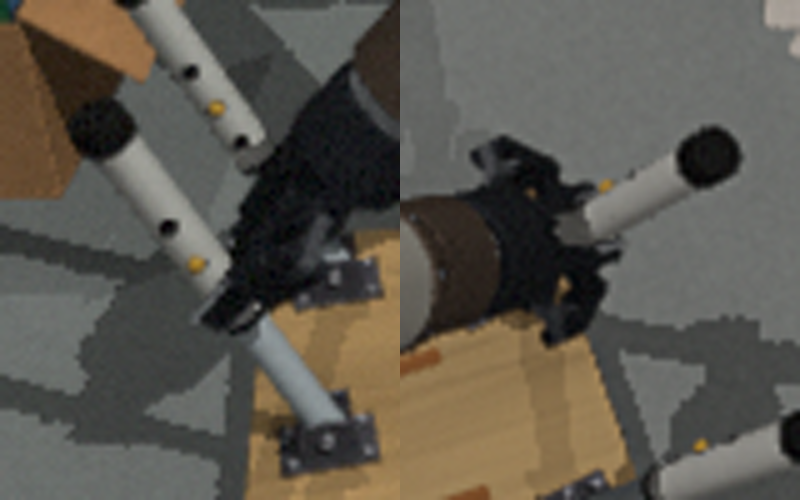

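The button (197,264) has popped out through the middle hole. Opening, then backing off.

{"op": "servo_tool", "data": {
  "rows": [
    [[50,0,0,0,0,0,0],[85,0,0,0,0,0,0],[85,0,0,0,0,0,0],[85,0,0,0,0,0,0],[85,0,0,-20,0,0,0],[85,0,0,-60,0,0,0],[85,0,0,-110,0,0,0],[85,0,0,-160,0,0,0],[85,60,0,-190,0,0,0],[85,60,0,-190,0,0,0]]
  ]
}}

```text
clock: 9.22
position: [607.2, -138.3, 335.7]
ee_rot: [0.751, -0.538, 0.313, 0.219]
contact_force: [0.8, -0.6, -0.7]
gripper_width: 84.8
grasp_force: 0.0
```

```bash
python3 - <<'E'
from h import *
s=arm.read_state();print(s["clock"],s["position"],s["contact_force"],s["gripper_width"])
a=arm.get_image("scene")[:,:,::-1];b=arm.get_image("top")[:,:,::-1]
cv2.imwrite("pics/c8.png",np.hstack([cv2.resize(a[120:320,130:390],(780,600),interpolation=2)]))
cv2.imwrite("pics/t8.png",b)
cs=[]
for f,i in(("pics/scene0.png",a),("pics/top0.png",b)):
    d=cv2.absdiff(cv2.imread(f),i).max(2)
    for nm,(x0,x1,y0,y1) in ({"bowl":(215,275,262,310),"grinder":(296,334,255,322),"press":(403,460,222,292)} if "scene" in f else {"bowl":(283,330,137,182),"grinder":(234,264,138,168),"press":(135,185,185,222)}).items():
        print(f,nm,d[y0:y1,x0:x1].mean().round(2))
E
```

```text
9.225 [ 607.22429416 -138.25467441  335.70937168] [ 0.75492401 -0.55960027 -0.7297522 ] 84.75153775734108
pics/scene0.png bowl 3.51
pics/scene0.png grinder 4.05
pics/scene0.png press 3.65
pics/top0.png bowl 3.61
pics/top0.png grinder 3.66
pics/top0.png press 4.37
```

View pics/c8.png

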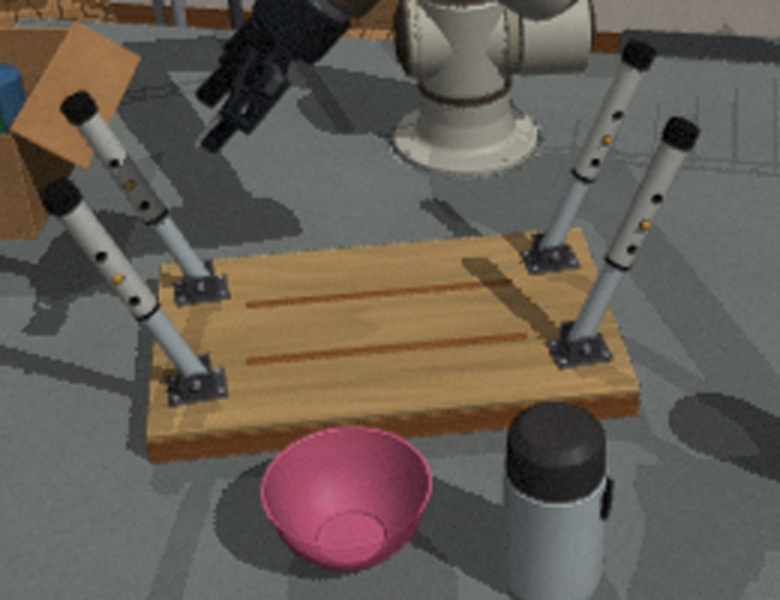

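All four legs now show their button in the middle hole (the worked one at (118,278)), the gripper is clear, and the kitchenware hasn't moved.

```bash
python3 -c "
from bench import arm
print(arm.job_done())"
```

```text
the job is handed in; nothing more can be done
None
```

The long leg's button was pressed in and the leg slid one hole shorter. In the final picture all four legs show their button in the middle hole, the kitchenware is unmoved and the robot is clear; the job is handed in, but no verdict came back.

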